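# Load the spice caddy in reverse order

## Robot

A 6-joint arm with a two-finger parallel gripper is mounted at the origin on the work surface. World frame = base frame: x ahead of the robot, y to its left, z up, the work surface at z = 0. Lengths are in m, angles in rad, forces in N, time in s.
With the tool pointing down it reaches from about 0.35 to 0.775 m from the base axis. Payload 7.3 kg.
Tool frame: the origin (TCP) lies at the very end of the fingers, on their centre line; the grasp point (between the pads) lies 19 mm behind it; z points along the fingers, y is the line along which they close (so a half turn about z gives the same grasp; the last joint's range is limited). The gripper opens to 92 mm and grips with 3 to 60 N. Pads are 19 mm wide; open, the fingers measure 130 mm over their backs; the gripper's body (75 mm by 190 mm) begins 47 mm behind the grasp point.
Start: joints at [1.115, 0.342, 1.524, -0, 1.275, -0.146], TCP at [0.16, 0.5, 0.227] pointing down, gripper open.
Joint ranges: [-2.53, 2.53], [-0.77, 2.02], [0.04, 2.7], [-1, 4.14], [0.28, 2.66], [-3.11, 3.11]. Speed limits (rad/s): [2.57, 2.57, 3.14, 3.14, 3.14, 3.14].

## Interface

Orientations are given as [roll, pitch, yaw] about the fixed x, y, z axes, in that order (R = Rz(yaw) Ry(pitch) Rx(roll)).
In Python, from cell import robot gives the robot as it stands. The module is installed in compiled form; this text tells all that it offers.
- The arm moves only by the tool arm_command, never from a script. Its argument "moves" is a list of rows, each a list of 3 entries, a list of its own where there are three numbers: the shift along the tool's x, y, z in m, then the turn, a rotation vector about the tool's x, y, z in rad, then the finger opening in m, from 0 to 0.0918. In form: [[[dx, dy, dz], [ax, ay, az], claw], ...]. A call has exactly 5 rows; each row is the pose to reach, as a shift and turn from the pose commanded when the call began, along the tool's axes at that moment; what a row does not reach only later rows make up. A row lasts 1/10 s, in which the tool goes at most 50 mm and 8.59 degrees, less where a joint would pass 70% of its speed; a pose out of reach is approached as far as the arm can. A call with a gripper value outside its range is refused whole. The fingers move at their own pace and stop on an object; "squeeze" is the grip in N (left out, the last holds). Time passes only in rows, so rows that repeat a pose let the fingers close, or fill a call up. It gives the time, the measured TCP pose, the force, the opening and the grip force at its end, in the units of the state.
- robot.observe(): the state, without advancing time (a new reading comes with each control period).
- robot.read_camera(name): name is "scene" or "side" or "wrist"; returns the picture (420x560x3 uint8, red, green, blue); there is no depth.
- robot.camera_model(name): a dict with "fx", "fy", "cx", "cy" (pixels), "R" (3x3) and "t" (3): a world point X has camera coordinates R X + t. Camera axes: x right, y down, z forward; pixel columns grow to the right and rows downward; lengths in m; the calibration is good to about 2 mm. The wrist camera is an equidistant fisheye: a pixel r from the principal point sees the ray r / f radians off the axis. A picture is of the moment at which its call begins: read the wrist's pose just before it. camera_model takes no time and is no camera call; for the wrist camera it gives the pose at the moment of the call.
- robot.hand_in(): hands the job in; it is judged then, once.
The state is a dict: "time": time; "qpos": joint angles; "qvel": joint speeds; "joint_efforts": joint torques, N m; "tool_pos": TCP position; "tool_rot": TCP orientation; "contact_force": force on the tool from outside, world axes, zero at the start; "torque": the same for the moment, N m; "opening": finger opening in m; "grip_force": force on a finger pad.
Only numpy, scipy, OpenCV 4.12 (cv2) and the standard library are available. Lean on these libraries where they do the work, as an engineer would, in place of code of your own. Each camera call takes 0.05 s, during which the arm holds its last target. There are 200 camera calls.

## Task

Move the four seasonings (sauce bottle, pepper grinder, steel shaker, squat jar) from the bamboo tray into the dark caddy, one to a pocket, in reverse order, for the cook across the counter: what stood nearest you on the tray goes into the pocket farthest from you, and so on, until what stood farthest is in the nearest pocket. Set each one down gently and upright on its pocket's floor, not dropping it from above nor letting it tip over, and leave all four standing still.

Things in the scene. Friction and masses are not known exactly. Their poses are not given: they have to be found in the camera images.
- bottle: Sauce bottle, the tallest of the four: 145 mm high, green glass body 50 mm across up to 70 mm, sloping shoulder to 88 mm, then a straight neck with white cap 28 mm across up to the top; about 240 g. Grip the neck, 95 to 140 mm above its underside. Origin: centre of its underside; z up its axis; yaw means nothing. Starts upright on its coaster, underside 17 mm above the worktop.
- grinder: Pepper grinder, 120 mm high: clear glass body 50 mm across up to 66 mm, steel waist 34 mm across up to 76 mm, black straight-sided head 44 mm across from 76 mm to the top; about 200 g. Grip the head. Origin: centre of its underside; z up its axis; yaw means nothing. Starts upright on its coaster, underside 17 mm above the worktop.
- shaker: Steel shaker with a domed, pierced top: straight cylinder 48 mm across up to 82 mm, dome to 95 mm; about 160 g. Grip the cylinder near its top. Origin: centre of its underside; z up its axis; yaw means nothing. Starts upright on its coaster, underside 17 mm above the worktop.
- jar: Squat spice jar with a flat steel lid, the shortest: 54 mm across and 68 mm high, straight sides; about 200 g. Grip it in the upper half. Origin: centre of its underside; z up its axis; yaw means nothing. Starts upright on its coaster, underside 17 mm above the worktop.
- coaster_round: Cork coaster, 5 mm thick, lying fixed in the bamboo tray with its top 17 mm above the worktop. Round, 66 mm across. At every start the bottle stands on it; it stays where it is, so it keeps marking where that piece stood. Origin: centre of its underside.
- coaster_square: Cork coaster, 5 mm thick, lying fixed in the bamboo tray with its top 17 mm above the worktop. Square, 60 mm. At every start the grinder stands on it; it stays where it is, so it keeps marking where that piece stood. Origin: centre of its underside.
- coaster_hex: Cork coaster, 5 mm thick, lying fixed in the bamboo tray with its top 17 mm above the worktop. Hexagonal, 60 mm across flats. At every start the shaker stands on it; it stays where it is, so it keeps marking where that piece stood. Origin: centre of its underside.
- coaster_clover: Cork coaster, 5 mm thick, lying fixed in the bamboo tray with its top 17 mm above the worktop. Four-lobed clover, 66 mm across. At every start the jar stands on it; it stays where it is, so it keeps marking where that piece stood. Origin: centre of its underside.
- tray: Pale bamboo tray, fixed, 340 x 92 mm, 12 mm thick, thin rim 21 mm high; holds the row at the start. Origin: centre of underside; x along the row away from the robot (within 0.3 rad of straight ahead), y across. The coasters lie at x = -120, -40, 40, 120 mm, y = 0, in an order that changes. It may be left or right of the caddy.
- caddy: Dark wooden caddy, fixed, empty: block 336 x 92 x 22 mm with a row of four open square pockets, 72 mm wide, 14 mm deep (floor 8 mm, rims 22 mm above the worktop), 8 mm partitions. Origin: centre of underside; x along the row away from the robot (within 0.3 rad of straight ahead), y across. Pocket centres at x = -120 (nearest the robot), -40, 40, 120 mm, y = 0.

How it is judged:
By the outcome, as a careful person would: the job done as asked, in the order asked, and still so for the second after the job is handed in, with the robot touching nothing.
It also fails if it takes over 128 s, if anything falls off the work surface, if the arm or the gripper's body presses on something with over 40 N, if the wrist force passes 120 N, or if a joint passes its speed limit or range.

## Working session

There is one attempt and no reset: what is moved stays moved. The work goes in short steps, Python scripts to look and compute and a tool call to move; the robot and the scene stay as the last step left them, time stands still between calls to the robot, and variables do not carry over. Pictures are saved under pics/ and viewed, at most 15 in all, crops included, and the job is handed in when it is done.

Besides the shell and the picture viewer there is one more tool, called as name([rows], argument=value, ...), one row to a line, values as JSON. arm_command: Moves the arm, as the interface text tells. Its arguments: {"type":"object","properties":{"moves":{"type":"array"},"squeeze":{"type":"number"}},"required":["moves"]}

```bash
mkdir -p pics; python3 - <<'E'
from cell import robot
import cv2,numpy as np
s=robot.observe(); print({k:np.round(v,3).tolist() for k,v in s.items()})
for n in("scene","side","wrist"):
    m=robot.camera_model(n); print(n,{k:np.round(v,3).tolist() for k,v in m.items()})
    cv2.imwrite(f"pics/{n}0.png",robot.read_camera(n)[:,:,::-1])
E
```

```text
{'time': 0.0, 'qpos': [1.115, 0.343, 1.525, -0.0, 1.275, -0.146], 'qvel': [0.0, -0.001, 0.0, 0.0, 0.001, -0.001], 'joint_efforts': [0.0, -43.124, -24.422, 0.072, 0.056, -0.0], 'tool_pos': [0.16, 0.5, 0.226], 'tool_rot': [-3.14, -0.0, 2.832], 'contact_force': [0.001, -0.508, 0.018], 'torque': [0.023, -0.058, 0.061], 'grip_force': 0.0, 'opening': 0.092}
scene {'fx': 406.213, 'fy': 406.213, 'cx': 283.646, 'cy': 207.14, 'R': [[0.6, 0.8, -0.01], [0.441, -0.342, -0.83], [-0.667, 0.494, -0.558]], 't': [-0.303, -0.215, 1.058]}
side {'fx': 521.891, 'fy': 521.891, 'cx': 274.952, 'cy': 215.343, 'R': [[0.83, -0.557, 0.022], [-0.287, -0.461, -0.84], [0.478, 0.691, -0.543]], 't': [-0.462, 0.199, 0.725]}
wrist {'fx': 325.192, 'fy': 325.192, 'cx': 279.393, 'cy': 210.469, 'R': [[0.304, 0.953, -0.001], [0.922, -0.294, 0.253], [0.241, -0.078, -0.968]], 't': [-0.524, -0.033, 0.388]}
```

View pics/scene0.png

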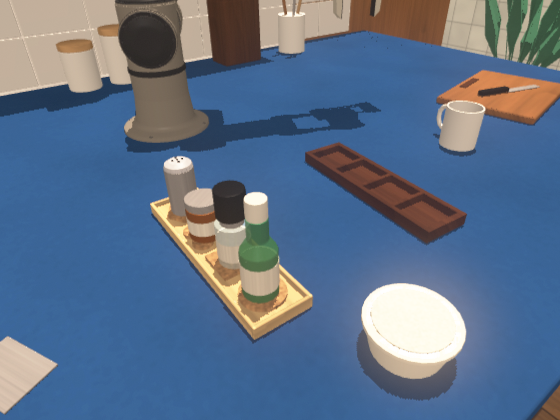

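View pics/side0.png

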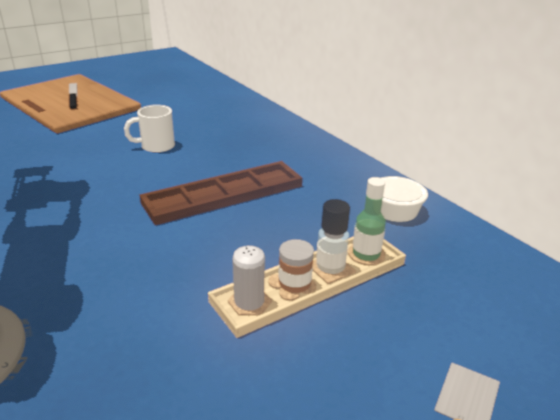

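View pics/wrist0.png

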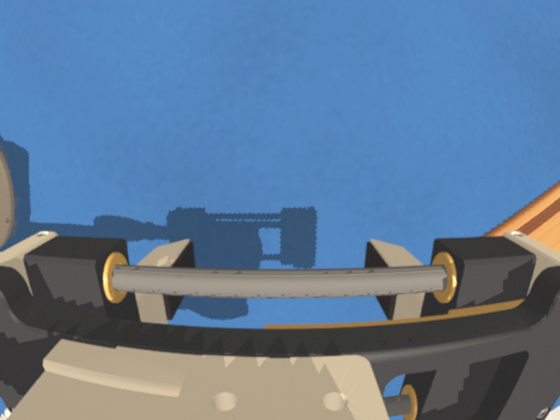

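Scene picture: base at top left, and the tray row from near to far is shaker (180,185), jar (204,215), grinder (231,225), bottle (259,260). The caddy runs from (320,150) to (440,225). The side picture agrees, with the shaker at (249,280), the bottle at (370,220) and the caddy from (147,200) to (298,180). The wrist view shows only cloth. I'll crop in for accurate points.

```bash
python3 - <<'E'
import cv2
a=cv2.imread("pics/scene0.png")[140:340,145:465]; cv2.imwrite("pics/sc.png",cv2.resize(a,None,fx=2.5,fy=2.5,interpolation=cv2.INTER_CUBIC))
a=cv2.imread("pics/side0.png")[155:325,140:410]; cv2.imwrite("pics/sd.png",cv2.resize(a,None,fx=2.5,fy=2.5,interpolation=cv2.INTER_CUBIC))
E
```

```text
(no output)
```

View pics/sc.png

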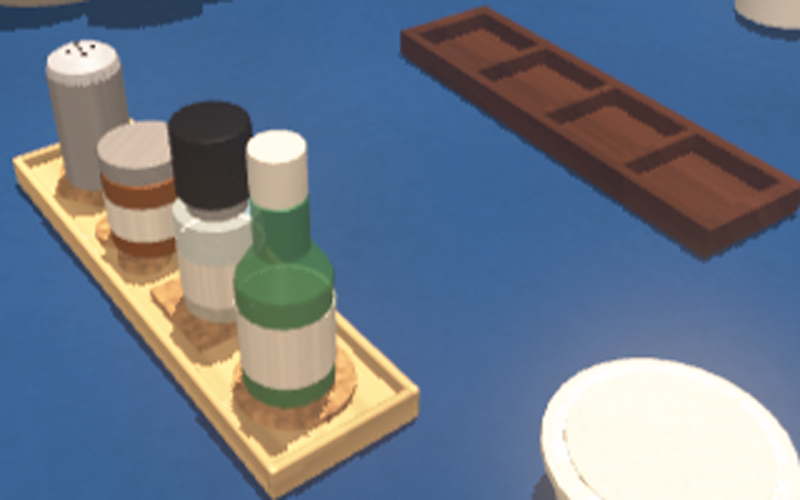

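View pics/sd.png

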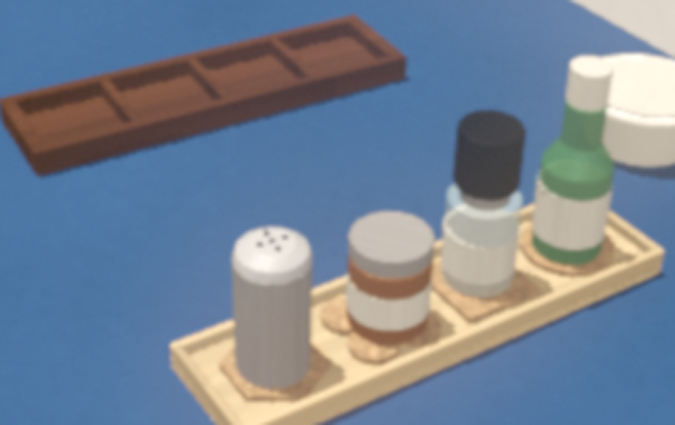

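The crops show the caddy's top corners, the tray's rim corners and the tops of all four pieces clearly. I'll triangulate those and fit the two boxes.

```bash
cat > h.py <<'E'
import numpy as np, cv2
from scipy.optimize import least_squares
from cell import robot
M={n:robot.camera_model(n) for n in("scene","side")}
def proj(n,X):
    m=M[n]; c=np.atleast_2d(X)@np.array(m["R"]).T+m["t"]
    return np.c_[m["fx"]*c[:,0]/c[:,2]+m["cx"],m["fy"]*c[:,1]/c[:,2]+m["cy"]]
def tri(a,b):
    f=lambda X:np.r_[proj("scene",X)[0]-a,proj("side",X)[0]-b]
    r=least_squares(f,[.5,0,.1]); return r.x,np.abs(r.fun).max()
def box(p,xy):
    c,s=np.cos(p[2]),np.sin(p[2]); return np.c_[np.array(xy)@np.array([[c,s],[-s,c]])+p[:2],np.full(len(xy),p[3])]
E
python3 - <<'E'
from h import *
sc=lambda u,v:np.array([u/2.5+145-.3,v/2.5+140-.3]); sd=lambda u,v:np.array([u/2.5+140-.3,v/2.5+155-.3])
for n,a,b in [("shaker",(82,48),(273,240)),("jar",(139,138),(391,234)),("grinder",(211,118),(491,131)),("bottle",(277,146),(590,71))]:
    x,e=tri(sc(*a),sd(*b)); print(n,np.round(x*1000),round(e,2))
def fit(S,D,l,w,name):
    f=lambda p:np.r_[(proj("scene",box(p,[(i*l/2,j*w/2) for i,j in S]))-[sc(*v) for v in S.values()]).ravel(),
                     (proj("side",box(p,[(i*l/2,j*w/2) for i,j in D]))-[sd(*v) for v in D.values()]).ravel()]
    r=least_squares(f,[.5,0,0,.02],loss="soft_l1"); print(name,np.round(r.x,4),np.round(f(r.x),1))
    print(np.round(box(r.x,[(k,0) for k in(-.12,-.04,.04,.12)])*1000))
fit({(-1,-1):(402,34),(-1,1):(487,8),(1,-1):(706,234)},{(-1,1):(2,103),(-1,-1):(40,155),(1,-1):(406,62),(1,1):(355,15)},.336,.092,"caddy")
fit({(-1,-1):(14,160),(1,-1):(272,470),(1,1):(418,393)},{(-1,1):(172,348),(1,1):(608,212),(1,-1):(663,250)},.340,.092,"tray")
E
```

```text
shaker [ 413. -142.  112.] 0.01
jar [ 495. -147.   87.] 0.02
grinder [ 575. -141.  135.] 1.05
bottle [ 650. -147.  159.] 0.65
caddy [ 0.5503  0.1844 -0.0835  0.0193] [-0.2 -0.3 -0.4  0.   1.   0.5 -0.8 -0.6 -1.8  0.5  1.  -0.6  0.5  1. ]
[[431. 194.  19.]
 [510. 188.  19.]
 [590. 181.  19.]
 [670. 174.  19.]]
tray [ 0.5336 -0.1447 -0.0207  0.0179] [ -0.5   0.2  -0.7   2.7   1.   -0.4  -0.8  -0.6 -12.2  -8.9   0.8   1.5]
[[ 414. -142.   18.]
 [ 494. -144.   18.]
 [ 574. -145.   18.]
 [ 654. -147.   18.]]
```

Heights match the text: tops at 112, 87, 135 and 159 mm against 112, 85, 137 and 162 mm. The tray row lies near y = -145 mm and the caddy near y = +184 mm. Mapping, nearest first: shaker to +120, jar to +40, grinder to -40, bottle to -120. First I'll move over the caddy and refine it with the wrist camera.

arm_command([
  [[-0.043,-0.014,-0.003],[0,0,0],0.09],
  [[-0.086,-0.028,-0.006],[0,0,0],0.09],
  [[-0.129,-0.042,-0.009],[0,0,0],0.09],
  [[-0.172,-0.056,-0.012],[0,0,0],0.09],
  [[-0.215,-0.07,-0.015],[0,0,0],0.09],
])

```text
time: 0.65
tool_pos: [0.3446, 0.3665, 0.2417]
tool_rot: [-3.141, -0.0, 2.832]
contact_force: [-0.0, 0.2, -0.2]
opening: 0.0898
grip_force: 0.0
```

arm_command([
  [[-0.043,-0.014,-0.003],[0,0,0],0.09],
  [[-0.086,-0.028,-0.006],[0,0,0],0.09],
  [[-0.129,-0.042,-0.009],[0,0,0],0.09],
  [[-0.172,-0.056,-0.012],[0,0,0],0.09],
  [[-0.215,-0.07,-0.015],[0,0,0],0.09],
])

```text
time: 1.15
tool_pos: [0.5281, 0.2342, 0.2566]
tool_rot: [-3.141, -0.0, 2.832]
contact_force: [0.1, 0.9, 0.2]
opening: 0.0903
grip_force: 0.0
```

arm_command([
  [[-0.02,-0.006,0],[0,0,-0.07],0.09],
  [[-0.04,-0.012,0],[0,0,-0.14],0.09],
  [[-0.06,-0.018,0],[0,0,-0.21],0.09],
  [[-0.085,-0.027,0],[0,0,-0.28],0.09],
  [[-0.085,-0.027,0],[0,0,-0.309],0.09],
])

```text
time: 1.65
tool_pos: [0.6014, 0.1817, 0.2556]
tool_rot: [-3.141, -0.0, 3.14]
contact_force: [0.1, -0.1, -0.2]
opening: 0.0899
grip_force: 0.0
```

```bash
python3 - <<'E'
from h import *
s=robot.observe(); print(s["time"],np.round(s["tool_pos"],4),np.round(s["tool_rot"],3),np.round(s["qpos"],2))
m=robot.camera_model("wrist"); im=robot.read_camera("wrist"); cv2.imwrite("pics/w1.png",im[:,:,::-1]); np.savez("w1",im=im,**m)
E
```

```text
1.65 [0.6014 0.1817 0.2556] [-3.141 -0.     3.14 ] [ 0.17  0.52  1.16 -0.    1.46 -1.4 ]
```

View pics/w1.png

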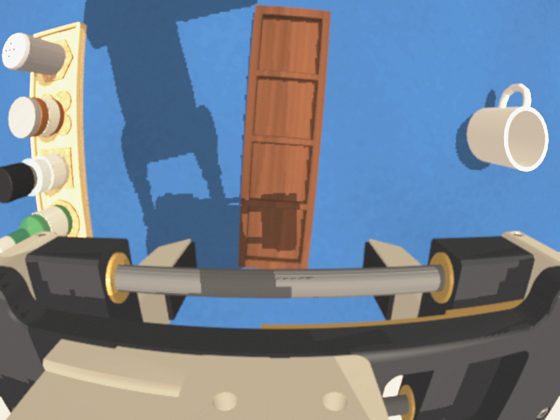

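The wrist view shows the caddy from near-left corner (256,7) and near-right (329,12) to far-left (241,267), with partitions at about (288,77), (283,139) and (276,200). The mug is well clear on the right at (510,140). I'll fit the caddy with the fisheye model.

```bash
cat >> h.py <<'E'
def fish(m,X):
    c=np.atleast_2d(X)@np.array(m["R"]).T+m["t"]; r=np.hypot(c[:,0],c[:,1]); th=np.arctan2(r,c[:,2])
    return np.c_[m["fx"]*th*c[:,0]/r+m["cx"],m["fy"]*th*c[:,1]/r+m["cy"]]
E
python3 - <<'E'
from h import *
m=dict(np.load("w1.npz"))
W=[((-.168,-.046),(256,7)),((-.168,.046),(329,12)),((.168,-.046),(241,267)),((-.08,0),(287,77)),((0,0),(283,139)),((.08,0),(277,200))]
S=[((-.168,-.046),(402,34)),((-.168,.046),(487,8)),((.168,-.046),(706,234))]
D=[((-.168,.046),(2,103)),((-.168,-.046),(40,155)),((.168,-.046),(406,62)),((.168,.046),(355,15))]
q=lambda L:[a for a,b in L]; v=lambda L:np.array([b for a,b in L])
fw=lambda p:(fish(m,box(p,q(W)))-v(W)).ravel()
f3=lambda p:np.r_[fw(p),(proj("scene",box(p,q(S)))-v(S)/2.5-[144.7,139.7]).ravel(),(proj("side",box(p,q(D)))-v(D)/2.5-[139.7,154.7]).ravel()]
for nm,f in(("wrist z=22",lambda p:fw(np.r_[p[:3],.022])),("all",f3)):
    r=least_squares(f,[.55,.18,-.08,.02]); print(nm,np.round(r.x,4),np.round(f(r.x),1)); print(np.round(box(r.x,[(k,0) for k in(-.12,-.04,.04,.12)])[:,:2]*1000))
E
```

```text
wrist z=22 [ 0.5499  0.1855 -0.0681  0.02  ] [-1.6 -2.3  1.1 -1.7 -1.6  0.3  0.6 -2.8 -0.   1.1  1.5  5. ]
[[430. 194.]
 [510. 188.]
 [590. 183.]
 [670. 177.]]
all [ 0.5499  0.1854 -0.0729  0.0177] [-0.8 -1.2  1.1 -0.3 -2.  -1.1  0.7 -2.1 -0.2  1.   1.1  4.3 -0.5  0.5
 -1.   0.6  2.   0.7 -1.   0.4 -1.5  1.4  0.3 -0.5 -0.4  1.3]
[[430. 194.]
 [510. 188.]
 [590. 182.]
 [670. 177.]]
```

The fits agree to about 1 mm. Pockets are at (430,194), (510,188), (590,182) and (670,176) mm. Now the shaker: hover, descend and close.

arm_command([
  [[0.019,-0.032,0.006],[0,0,0],0.09],
  [[0.038,-0.065,0.012],[0,0,0],0.09],
  [[0.057,-0.097,0.018],[0,0,0],0.09],
  [[0.075,-0.13,0.024],[0,0,0],0.09],
  [[0.094,-0.162,0.03],[0,0,0],0.09],
])

```text
time: 2.2
tool_pos: [0.5039, 0.0218, 0.2265]
tool_rot: [3.141, -0.0, 3.141]
contact_force: [0.4, -0.9, 0.3]
opening: 0.09
grip_force: 0.0
```

arm_command([
  [[0.025,-0.04,0.006],[0,0,0],0.09],
  [[0.05,-0.08,0.012],[0,0,0],0.09],
  [[0.075,-0.12,0.02],[0,0,0],0.09],
  [[0.094,-0.162,0.03],[0,0,0],0.09],
  [[0.094,-0.162,0.03],[0,0,0],0.09],
])

```text
time: 2.7
tool_pos: [0.4085, -0.1427, 0.1958]
tool_rot: [-3.142, -0.002, 3.135]
contact_force: [-0.4, -0.1, 0.3]
opening: 0.0899
grip_force: 0.0
```

arm_command([
  [[0,0,0.03],[0,0,0],0.09],
  [[0,0,0.06],[0,0,0],0.09],
  [[0,0,0.09],[0,0,0],0.09],
  [[0,0,0.12],[0,0,0],0.09],
  [[0,0,0.13],[0,0,0],0.09],
])

```text
time: 3.2
tool_pos: [0.41, -0.138, 0.0647]
tool_rot: [3.139, -0.004, 3.141]
contact_force: [-0.2, -0.7, 0.5]
opening: 0.0901
grip_force: 0.0
```

```bash
python3 - <<'E'
from h import *
s=robot.observe(); print(s["time"],np.round(s["tool_pos"],4),np.round(s["tool_rot"],3),np.round(s["qpos"],2),np.round(s["contact_force"],1))
cv2.imwrite("pics/s1.png",robot.read_camera("side")[:,:,::-1])
E
```

```text
3.2 [ 0.41   -0.138   0.0647] [ 3.139 -0.004  3.141] [-0.5   0.4   1.98  0.    0.77 -2.07] [-0.2 -0.7  0.5]
```

View pics/s1.png

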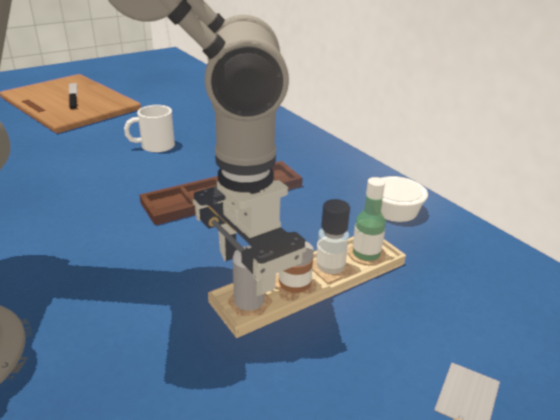

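The fingers straddle the shaker at (250,285) and clear the jar. Now I'll close and lift.

arm_command([
  [[-0.002,-0.002,0],[0,0,0],0.09],
  [[-0.002,-0.002,0],[0,0,0],0.03],
  [[-0.002,-0.002,0],[0,0,0],0.03],
  [[-0.002,-0.002,0],[0,0,0],0.03],
  [[-0.002,-0.002,0],[0,0,0],0.03],
], squeeze=20)

```text
time: 3.75
tool_pos: [0.4136, -0.142, 0.0673]
tool_rot: [-3.141, 0.001, 3.141]
contact_force: [0.5, 0.7, -0.4]
opening: 0.0628
grip_force: 0.0
```

arm_command([
  [[0,0,0],[0,0,0],0.03],
  [[0,0,0],[0,0,0],0.03],
  [[0,0,0],[0,0,0],0.03],
  [[0,0,-0.003],[0,0,0],0.03],
  [[0,0,-0.01],[0,0,0],0.03],
])

```text
time: 4.25
tool_pos: [0.4128, -0.1416, 0.0765]
tool_rot: [3.141, -0.001, 3.141]
contact_force: [0.3, -0.4, -1.6]
opening: 0.0477
grip_force: 20.0
```

arm_command([
  [[0,0,-0.02],[0,0,0],0.03],
  [[0,0,-0.04],[0,0,0],0.03],
  [[0,0,-0.06],[0,0,0],0.03],
  [[0,0,-0.075],[0,0,0],0.03],
  [[0,0,-0.08],[0,0,0],0.03],
])

```text
time: 4.75
tool_pos: [0.414, -0.1422, 0.1585]
tool_rot: [-3.14, 0.003, 3.141]
contact_force: [-0.4, -0.7, -0.7]
opening: 0.0475
grip_force: 20.0
```

```bash
python3 - <<'E'
from h import *
s=robot.observe(); print(s["time"],np.round(s["tool_pos"],4),np.round(s["tool_rot"],3),np.round(s["contact_force"],1),s["opening"],s["grip_force"])
E
```

```text
4.75 [ 0.414  -0.1422  0.1585] [-3.140e+00  3.000e-03  3.141e+00] [-0.4 -0.7 -0.7] 0.04745315591187649 19.991503357887268
```

The shaker is held (opening 47.5 mm, grip 20 N). Next I carry it to above pocket +120.

arm_command([
  [[-0.005,0.02,0],[0,0,0],0.03],
  [[-0.02,0.055,0],[0,0,0],0.03],
  [[-0.04,0.09,0],[0,0,0],0.03],
  [[-0.062,0.12,0],[0,0,0],0.03],
  [[-0.085,0.15,0],[0,0,0],0.03],
])

```text
time: 5.25
tool_pos: [0.4987, 0.0095, 0.1564]
tool_rot: [3.141, -0.001, 3.141]
contact_force: [0.4, -0.9, -0.9]
opening: 0.0477
grip_force: 20.0
```

arm_command([
  [[-0.03,0.03,0],[0,0,0],0.03],
  [[-0.06,0.06,0],[0,0,0],0.03],
  [[-0.09,0.09,0],[0,0,0],0.03],
  [[-0.12,0.12,0],[0,0,0],0.03],
  [[-0.15,0.15,0],[0,0,0],0.03],
])

```text
time: 5.75
tool_pos: [0.6492, 0.1593, 0.1559]
tool_rot: [-3.141, -0.001, 3.141]
contact_force: [-0.2, 0.2, -1.2]
opening: 0.0477
grip_force: 20.0
```

arm_command([
  [[-0.012,0.01,0],[0,0,0],0.03],
  [[-0.021,0.018,0.01],[0,0,0],0.03],
  [[-0.021,0.018,0.03],[0,0,0],0.03],
  [[-0.021,0.018,0.05],[0,0,0],0.03],
  [[-0.021,0.018,0.06],[0,0,0],0.03],
])

```text
time: 6.25
tool_pos: [0.6678, 0.1752, 0.0934]
tool_rot: [-3.141, -0.005, 3.14]
contact_force: [-0.8, 0.3, -1.0]
opening: 0.0476
grip_force: 20.0
```

```bash
python3 - <<'E'
from h import *
for i in range(3):
    s=robot.observe(); print(s["time"],np.round(s["tool_pos"],4),np.round(s["tool_rot"],3),np.round(s["contact_force"],1),s["opening"])
    n=("scene","side","wrist")[i]; im=robot.read_camera(n); cv2.imwrite(f"pics/p1{n}.png",im[:,:,::-1])
a=cv2.imread("pics/p1scene.png")[90:300,280:480]; b=cv2.imread("pics/p1side.png")[90:300,130:330]
cv2.imwrite("pics/p1.png",cv2.resize(np.hstack([a,b]),None,fx=2,fy=2,interpolation=cv2.INTER_CUBIC))
E
```

```text
6.25 [0.6678 0.1752 0.0934] [-3.141 -0.005  3.14 ] [-0.8  0.3 -1. ] 0.047621088713753035
6.3 [0.6675 0.1751 0.0925] [-3.141 -0.006  3.14 ] [-1.  -0.1 -1.5] 0.047622489319080696
6.35 [0.6681 0.1753 0.0942] [-3.141 -0.005  3.14 ] [ 0.   0.5 -1.9] 0.047685471931342635
```

View pics/p1.png

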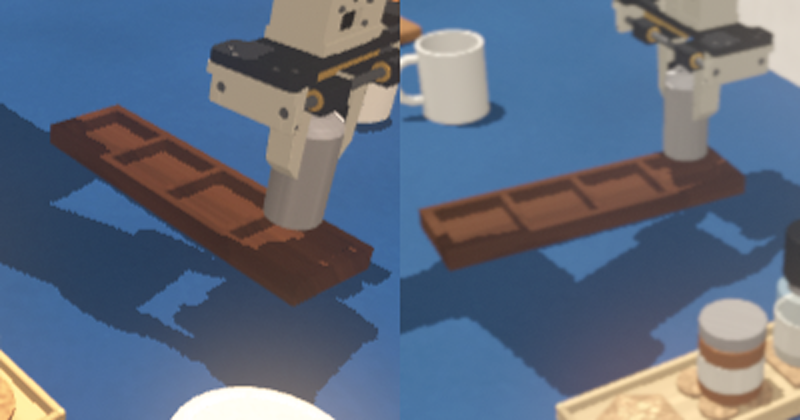

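The shaker hangs upright over the farthest pocket, with about 35 mm to go to the floor. I'll lower it gently and watch the force.

arm_command([
  [[-0.002,0.001,0.01],[0,0,0],0.03],
  [[-0.002,0.001,0.02],[0,0,0],0.03],
  [[-0.002,0.001,0.026],[0,0,0],0.03],
  [[-0.002,0.001,0.03],[0,0,0],0.03],
  [[-0.002,0.001,0.033],[0,0,0],0.03],
])

```text
time: 6.9
tool_pos: [0.6715, 0.1769, 0.0633]
tool_rot: [3.142, -0.0, 3.141]
contact_force: [-0.5, 0.2, -1.5]
opening: 0.0474
grip_force: 20.0
```

arm_command([
  [[0,0,0],[0,0,0],0.03],
  [[0,0,0.001],[0,0,0],0.03],
  [[0,0,0.001],[0,0,0],0.03],
  [[0,0,0.002],[0,0,0],0.03],
  [[0,0,0.002],[0,0,0],0.03],
])

```text
time: 7.4
tool_pos: [0.6716, 0.1769, 0.0618]
tool_rot: [3.141, 0.0, 3.141]
contact_force: [0.3, 0.2, -1.4]
opening: 0.0475
grip_force: 20.0
```

arm_command([
  [[0,0,0.001],[0,0,0],0.03],
  [[0,0,0.001],[0,0,0],0.03],
  [[0,0,0.001],[0,0,0],0.03],
  [[0,0,0.001],[0,0,0],0.03],
  [[0,0,0.001],[0,0,0],0.03],
])

```text
time: 7.9
tool_pos: [0.6716, 0.1769, 0.0608]
tool_rot: [3.141, 0.0, 3.141]
contact_force: [-0.3, 0.2, -1.5]
opening: 0.0474
grip_force: 20.0
```

arm_command([
  [[0,0,0.001],[0,0,0],0.03],
  [[0,0,0.001],[0,0,0],0.03],
  [[0,0,0.001],[0,0,0],0.03],
  [[0,0,0.001],[0,0,0],0.03],
  [[0,0,0.001],[0,0,0],0.03],
])

```text
time: 8.4
tool_pos: [0.6716, 0.1769, 0.0597]
tool_rot: [3.142, 0.0, 3.141]
contact_force: [-0.4, -1.4, -1.1]
opening: 0.0474
grip_force: 20.0
```

arm_command([
  [[0,0,0.0005],[0,0,0],0.03],
  [[0,0,0.001],[0,0,0],0.03],
  [[0,0,0.001],[0,0,0],0.03],
  [[0,0,0.001],[0,0,0],0.03],
  [[0,0,0.001],[0,0,0],0.03],
])

```text
time: 8.9
tool_pos: [0.6716, 0.1769, 0.0588]
tool_rot: [3.142, 0.0, 3.141]
contact_force: [-0.3, -0.1, -0.8]
opening: 0.0478
grip_force: 20.0
```

arm_command([
  [[0,0,0.0005],[0,0,0],0.03],
  [[0,0,0.001],[0,0,0],0.03],
  [[0,0,0.001],[0,0,0],0.03],
  [[0,0,0.001],[0,0,0],0.03],
  [[0,0,0.001],[0,0,0],0.03],
])

```text
time: 9.4
tool_pos: [0.6717, 0.1769, 0.0579]
tool_rot: [3.142, 0.0, 3.141]
contact_force: [-1.8, -0.2, 0.7]
opening: 0.0476
grip_force: 20.0
```

arm_command([
  [[0,0,0.0005],[0,0,0],0.03],
  [[0,0,0.0005],[0,0,0],0.03],
  [[0,0,0.0005],[0,0,0],0.03],
  [[0,0,0.0005],[0,0,0],0.03],
  [[0,0,0.0005],[0,0,0],0.03],
])

```text
time: 9.9
tool_pos: [0.6718, 0.1769, 0.0579]
tool_rot: [3.141, 0.001, 3.141]
contact_force: [-0.9, -1.0, 5.8]
opening: 0.0477
grip_force: 20.0
```

Contact at TCP z = 57.9 mm, as predicted. I'll release, retreat straight up and move on to the jar.

arm_command([
  [[0,0,-0.0005],[0,0,0],0.047],
  [[0,0,-0.0005],[0,0,0],0.055],
  [[0,0,-0.0005],[0,0,0],0.07],
  [[0,0,-0.0005],[0,0,0],0.09],
  [[0,0,-0.0005],[0,0,0],0.09],
])

```text
time: 10.4
tool_pos: [0.6715, 0.177, 0.0574]
tool_rot: [3.142, -0.0, 3.141]
contact_force: [-0.2, -0.1, 1.2]
opening: 0.0748
grip_force: 0.0
```

arm_command([
  [[0,0,-0.005],[0,0,0],0.09],
  [[0,0,-0.03],[0,0,0],0.09],
  [[0,0,-0.07],[0,0,0],0.09],
  [[0,0,-0.11],[0,0,0],0.09],
  [[0,0,-0.14],[0,0,0],0.09],
])

```text
time: 10.9
tool_pos: [0.6721, 0.177, 0.2012]
tool_rot: [3.141, 0.003, 3.141]
contact_force: [0.3, -0.4, -0.2]
opening: 0.0897
grip_force: 0.0
```

arm_command([
  [[0.018,-0.033,0],[0,0,0],0.09],
  [[0.037,-0.067,0],[0,0,0],0.09],
  [[0.056,-0.1,0],[0,0,0],0.09],
  [[0.075,-0.134,0],[0,0,0],0.09],
  [[0.094,-0.167,0],[0,0,0],0.09],
])

```text
time: 11.4
tool_pos: [0.5766, 0.0088, 0.1983]
tool_rot: [-3.141, 0.001, 3.141]
contact_force: [0.0, -0.3, -0.6]
opening: 0.0901
grip_force: 0.0
```

arm_command([
  [[0.02,-0.037,0],[0,0,0],0.09],
  [[0.04,-0.075,0],[0,0,0],0.09],
  [[0.06,-0.112,0],[0,0,0],0.09],
  [[0.075,-0.14,0],[0,0,0],0.09],
  [[0.084,-0.155,0],[0,0,0],0.09],
])

```text
time: 11.9
tool_pos: [0.4922, -0.1471, 0.1983]
tool_rot: [-3.141, 0.001, 3.139]
contact_force: [0.5, 0.1, -0.3]
opening: 0.0901
grip_force: 0.0
```

```bash
python3 - <<'E'
from h import *
s=robot.observe(); print(s["time"],np.round(s["tool_pos"],4),np.round(s["tool_rot"],3),np.round(s["contact_force"],1),s["opening"])
b=robot.read_camera("side")[90:300,130:410,::-1]; m=robot.camera_model("wrist"); w=robot.read_camera("wrist")[:300,:,::-1]
cv2.imwrite("pics/p2.png",np.vstack([cv2.resize(b,(400,300)),cv2.resize(w,(400,300*400//560))]))
print(np.round(fish(m,[[.494,-.145,.085],[.494,-.145,.05],[.574,-.144,.137]])))
E
```

```text
11.9 [ 0.4922 -0.1471  0.1983] [-3.141e+00  1.000e-03  3.139e+00] [ 0.5  0.1 -0.3] 0.0901069504348207
[[284. 209.]
 [283. 200.]
 [286. 322.]]
```

View pics/p2.png

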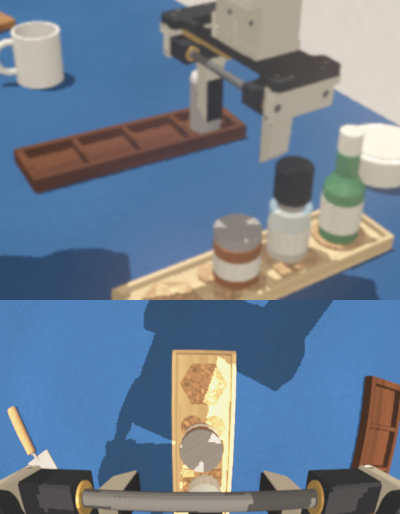

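The shaker stands upright in the far pocket. The wrist view puts the jar's lid at (281,210), where (284,209) was predicted. I'll go down on the jar.

arm_command([
  [[0,0,0.035],[0,0,0],0.09],
  [[0,0,0.075],[0,0,0],0.09],
  [[0,0,0.115],[0,0,0],0.09],
  [[0,0,0.138],[0,0,0],0.09],
  [[0,0,0.148],[0,0,0],0.09],
])

```text
time: 12.5
tool_pos: [0.4927, -0.1436, 0.0477]
tool_rot: [3.14, -0.003, 3.142]
contact_force: [0.2, 0.2, -0.1]
opening: 0.0899
grip_force: 0.0
```

arm_command([
  [[0,0,0],[0,0,0],0.09],
  [[0,0,0],[0,0,0],0.07],
  [[0,0,0],[0,0,0],0.035],
  [[0,0,0],[0,0,0],0.035],
  [[0,0,0],[0,0,0],0.035],
])

```text
time: 13.0
tool_pos: [0.4938, -0.1451, 0.0505]
tool_rot: [-3.141, 0.002, 3.141]
contact_force: [-0.5, 0.4, -1.3]
opening: 0.0624
grip_force: 0.0
```

arm_command([
  [[0,0,0],[0,0,0],0.035],
  [[0,0,0],[0,0,0],0.035],
  [[0,0,0],[0,0,0],0.035],
  [[0,0,0],[0,0,0],0.035],
  [[0,0,0],[0,0,0],0.035],
])

```text
time: 13.5
tool_pos: [0.4937, -0.1452, 0.0502]
tool_rot: [-3.141, 0.001, 3.141]
contact_force: [-1.1, 0.1, 5.2]
opening: 0.054
grip_force: 20.0
```

arm_command([
  [[0,0,-0.005],[0,0,0],0.035],
  [[0,0,-0.02],[0,0,0],0.035],
  [[0,0,-0.045],[0,0,0],0.035],
  [[0,0,-0.07],[0,0,0],0.035],
  [[0,0,-0.09],[0,0,0],0.035],
])

```text
time: 14.0
tool_pos: [0.4932, -0.1448, 0.1407]
tool_rot: [3.141, -0.0, 3.141]
contact_force: [0.1, 0.4, -2.5]
opening: 0.0533
grip_force: 20.0
```

arm_command([
  [[-0.005,0.02,0],[0,0,0],0.035],
  [[-0.015,0.055,0],[0,0,0],0.035],
  [[-0.025,0.095,0],[0,0,0],0.035],
  [[-0.035,0.135,0],[0,0,0],0.035],
  [[-0.045,0.175,0],[0,0,0],0.035],
])

```text
time: 14.5
tool_pos: [0.5382, 0.0317, 0.1394]
tool_rot: [3.141, -0.001, 3.14]
contact_force: [0.5, -0.0, -1.6]
opening: 0.0536
grip_force: 20.0
```

arm_command([
  [[-0.012,0.04,0],[0,0,0],0.035],
  [[-0.024,0.08,0],[0,0,0],0.035],
  [[-0.038,0.115,0],[0,0,0],0.035],
  [[-0.048,0.14,0],[0,0,0],0.035],
  [[-0.052,0.152,0],[0,0,0],0.035],
])

```text
time: 15.0
tool_pos: [0.5905, 0.1844, 0.139]
tool_rot: [3.141, -0.001, -3.14]
contact_force: [0.4, -1.0, -1.2]
opening: 0.0538
grip_force: 20.0
```

arm_command([
  [[0,0,0.01],[0,0,0],0.035],
  [[0,0,0.025],[0,0,0],0.035],
  [[0,0,0.04],[0,0,0],0.035],
  [[0,0,0.05],[0,0,0],0.035],
  [[0,0,0.055],[0,0,0],0.035],
])

```text
time: 15.5
tool_pos: [0.5897, 0.1806, 0.0832]
tool_rot: [-3.141, -0.003, 3.14]
contact_force: [-0.2, -0.1, -2.2]
opening: 0.0537
grip_force: 20.0
```

```bash
python3 - <<'E'
from h import *
for i in range(2):
    s=robot.observe(); print(s["time"],np.round(s["tool_pos"],4),np.round(s["tool_rot"],3),np.round(s["contact_force"],1),s["opening"])
    im=robot.read_camera(("scene","side")[i])[:,:,::-1]; cv2.imwrite(f"pics/p3{i}.png",im)
a=cv2.imread("pics/p30.png")[90:300,280:480]; b=cv2.imread("pics/p31.png")[90:300,130:330]
cv2.imwrite("pics/p3.png",cv2.resize(np.hstack([a,b]),None,fx=2,fy=2,interpolation=cv2.INTER_CUBIC))
E
```

```text
15.5 [0.5897 0.1806 0.0832] [-3.141e+00 -3.000e-03  3.140e+00] [-0.2 -0.1 -2.2] 0.05369738690614068
15.55 [0.5897 0.1808 0.083 ] [-3.141e+00 -3.000e-03  3.140e+00] [-1.4  0.5 -1.8] 0.05385032451248643
```

View pics/p3.png

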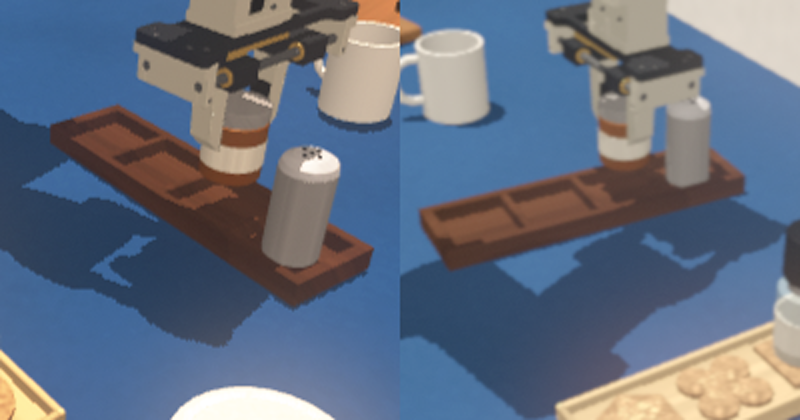

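The shaker stands upright and centred in its pocket, and the jar hangs over the third one. I'll lower it.

arm_command([
  [[0,0,0.012],[0,0,0],0.035],
  [[0,0,0.024],[0,0,0],0.035],
  [[0,0,0.034],[0,0,0],0.035],
  [[0,0,0.038],[0,0,0],0.035],
  [[0,0,0.039],[0,0,0],0.035],
])

```text
time: 16.1
tool_pos: [0.5902, 0.182, 0.0448]
tool_rot: [-3.141, -0.001, 3.141]
contact_force: [-0.5, 0.3, -2.0]
opening: 0.0538
grip_force: 20.0
```

arm_command([
  [[0,0,0],[0,0,0],0.035],
  [[0,0,0.001],[0,0,0],0.035],
  [[0,0,0.002],[0,0,0],0.035],
  [[0,0,0.003],[0,0,0],0.035],
  [[0,0,0.003],[0,0,0],0.035],
])

```text
time: 16.6
tool_pos: [0.5906, 0.182, 0.0427]
tool_rot: [3.142, -0.0, 3.141]
contact_force: [-0.6, 0.2, -2.7]
opening: 0.0534
grip_force: 20.0
```

arm_command([
  [[0,0,0.0005],[0,0,0],0.035],
  [[0,0,0.001],[0,0,0],0.035],
  [[0,0,0.001],[0,0,0],0.035],
  [[0,0,0.001],[0,0,0],0.035],
  [[0,0,0.001],[0,0,0],0.035],
])

```text
time: 17.1
tool_pos: [0.5906, 0.182, 0.0418]
tool_rot: [3.142, 0.0, 3.141]
contact_force: [-0.1, -0.9, -1.1]
opening: 0.0534
grip_force: 20.0
```

arm_command([
  [[0,0,0.0005],[0,0,0],0.035],
  [[0,0,0.001],[0,0,0],0.035],
  [[0,0,0.001],[0,0,0],0.035],
  [[0,0,0.001],[0,0,0],0.035],
  [[0,0,0.001],[0,0,0],0.035],
])

```text
time: 17.6
tool_pos: [0.5907, 0.182, 0.0413]
tool_rot: [3.141, 0.001, 3.141]
contact_force: [-2.9, -0.1, 5.9]
opening: 0.0538
grip_force: 20.0
```

arm_command([
  [[0,0,0.0003],[0,0,0],0.035],
  [[0,0,0.0005],[0,0,0],0.035],
  [[0,0,0.0005],[0,0,0],0.035],
  [[0,0,0.0005],[0,0,0],0.035],
  [[0,0,0.0005],[0,0,0],0.035],
])

```text
time: 18.1
tool_pos: [0.5907, 0.1821, 0.0412]
tool_rot: [3.141, 0.001, 3.141]
contact_force: [-4.5, 0.1, 9.2]
opening: 0.0536
grip_force: 20.0
```

arm_command([
  [[0,0,-0.001],[0,0,0],0.053],
  [[0,0,-0.001],[0,0,0],0.06],
  [[0,0,-0.001],[0,0,0],0.075],
  [[0,0,-0.001],[0,0,0],0.09],
  [[0,0,-0.001],[0,0,0],0.09],
])

```text
time: 18.6
tool_pos: [0.5907, 0.182, 0.0411]
tool_rot: [3.141, -0.0, 3.141]
contact_force: [-0.4, 0.2, 0.3]
opening: 0.0792
grip_force: 0.0
```

arm_command([
  [[0,0,-0.005],[0,0,0],0.09],
  [[0,0,-0.035],[0,0,0],0.09],
  [[0,0,-0.08],[0,0,0],0.09],
  [[0,0,-0.125],[0,0,0],0.09],
  [[0,0,-0.16],[0,0,0],0.09],
])

```text
time: 19.1
tool_pos: [0.5911, 0.1821, 0.2047]
tool_rot: [3.141, 0.003, 3.141]
contact_force: [0.2, 0.5, -0.6]
opening: 0.0903
grip_force: 0.0
```

arm_command([
  [[0.002,-0.035,0],[0,0,0],0.09],
  [[0.004,-0.07,0],[0,0,0],0.09],
  [[0.006,-0.11,0],[0,0,0],0.09],
  [[0.008,-0.15,0],[0,0,0],0.09],
  [[0.01,-0.19,0],[0,0,0],0.09],
])

```text
time: 19.6
tool_pos: [0.5802, -0.0094, 0.2018]
tool_rot: [-3.142, 0.001, 3.141]
contact_force: [0.9, 0.4, -0.8]
opening: 0.0901
grip_force: 0.0
```

arm_command([
  [[0.002,-0.035,0],[0,0,0],0.09],
  [[0.004,-0.07,0],[0,0,0],0.09],
  [[0.006,-0.105,0],[0,0,0],0.09],
  [[0.0065,-0.125,0],[0,0,0],0.09],
  [[0.0065,-0.136,0],[0,0,0],0.09],
])

```text
time: 20.1
tool_pos: [0.5736, -0.1459, 0.2015]
tool_rot: [-3.141, 0.0, 3.139]
contact_force: [0.3, 0.8, -0.1]
opening: 0.0902
grip_force: 0.0
```

```bash
python3 - <<'E'
from h import *
s=robot.observe(); print(s["time"],np.round(s["tool_pos"],4),np.round(s["tool_rot"],3),np.round(s["contact_force"],1),s["opening"])
b=robot.read_camera("side")[90:300,130:410,::-1]; m=robot.camera_model("wrist"); w=robot.read_camera("wrist")[:,:,::-1]
cv2.imwrite("pics/p4.png",np.hstack([cv2.resize(b,(400,300)),cv2.resize(w,(400,300))]))
print(np.round(fish(m,[[.574,-.144,.137],[.494,-.145,.017]])/1.4))
E
```

```text
20.1 [ 0.5736 -0.1459  0.2015] [-3.141  0.     3.139] [ 0.3  0.8 -0.1] 0.09023293171071446
[[203. 159.]
 [201.  82.]]
```

View pics/p4.png

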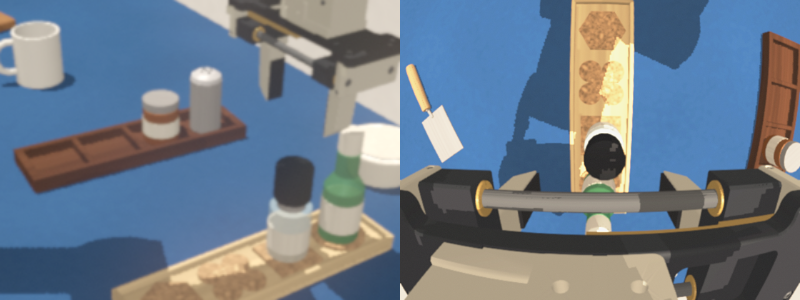

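The jar stands in its pocket. The grinder's head is at (205,157), where (203,159) was predicted. I'll grasp it.

arm_command([
  [[0,0,0.025],[0,0,0],0.09],
  [[0,0,0.055],[0,0,0],0.09],
  [[0,0,0.085],[0,0,0],0.09],
  [[0,0,0.1],[0,0,0],0.09],
  [[0,0,0.105],[0,0,0],0.09],
])

```text
time: 20.7
tool_pos: [0.573, -0.1421, 0.0944]
tool_rot: [3.14, -0.003, -3.141]
contact_force: [0.1, 0.1, -0.1]
opening: 0.0901
grip_force: 0.0
```

arm_command([
  [[0,0,0],[0,0,0],0.09],
  [[0,0,0],[0,0,0],0.07],
  [[0,0,0],[0,0,0],0.03],
  [[0,0,0],[0,0,0],0.03],
  [[0,0,0],[0,0,0],0.03],
])

```text
time: 21.2
tool_pos: [0.5741, -0.1441, 0.0968]
tool_rot: [-3.141, 0.001, 3.141]
contact_force: [-0.6, -0.5, 1.1]
opening: 0.0627
grip_force: 0.0
```

arm_command([
  [[0,0,0],[0,0,0],0.03],
  [[0,0,0],[0,0,0],0.03],
  [[0,0,0],[0,0,0],0.03],
  [[0,0,0],[0,0,0],0.03],
  [[0,0,0],[0,0,0],0.03],
])

```text
time: 21.7
tool_pos: [0.5739, -0.144, 0.0963]
tool_rot: [3.141, 0.0, 3.141]
contact_force: [0.3, 1.1, 0.8]
opening: 0.0436
grip_force: 20.0
```

arm_command([
  [[0,0,-0.005],[0,0,0],0.03],
  [[0,0,-0.02],[0,0,0],0.03],
  [[0,0,-0.045],[0,0,0],0.03],
  [[0,0,-0.065],[0,0,0],0.03],
  [[0,0,-0.08],[0,0,0],0.03],
])

```text
time: 22.2
tool_pos: [0.574, -0.1442, 0.1777]
tool_rot: [-3.141, 0.001, 3.141]
contact_force: [0.7, -0.6, -2.7]
opening: 0.0438
grip_force: 20.0
```

arm_command([
  [[0.004,0.02,0],[0,0,0],0.03],
  [[0.012,0.055,0],[0,0,0],0.03],
  [[0.02,0.095,0],[0,0,0],0.03],
  [[0.029,0.135,0],[0,0,0],0.03],
  [[0.038,0.175,0],[0,0,0],0.03],
])

```text
time: 22.7
tool_pos: [0.5344, 0.0333, 0.1754]
tool_rot: [3.141, -0.002, 3.141]
contact_force: [0.2, -0.0, -1.8]
opening: 0.0436
grip_force: 20.0
```

arm_command([
  [[0.008,0.04,0],[0,0,0],0.03],
  [[0.015,0.08,0],[0,0,0],0.03],
  [[0.021,0.115,0],[0,0,0],0.03],
  [[0.026,0.142,0],[0,0,0],0.03],
  [[0.026,0.157,0],[0,0,0],0.03],
])

```text
time: 23.2
tool_pos: [0.5082, 0.1907, 0.1756]
tool_rot: [3.141, -0.002, -3.14]
contact_force: [0.6, 0.1, -2.0]
opening: 0.0438
grip_force: 20.0
```

arm_command([
  [[0,0,0.005],[0,0,0],0.03],
  [[0,0,0.02],[0,0,0],0.03],
  [[0,0,0.035],[0,0,0],0.03],
  [[0,0,0.045],[0,0,0],0.03],
  [[0,0,0.05],[0,0,0],0.03],
])

```text
time: 23.7
tool_pos: [0.5097, 0.1871, 0.1249]
tool_rot: [-3.141, -0.002, 3.14]
contact_force: [0.3, 0.1, -2.0]
opening: 0.0436
grip_force: 20.0
```

```bash
python3 - <<'E'
from h import *
for i in range(2):
    s=robot.observe(); print(s["time"],np.round(s["tool_pos"],4),np.round(s["tool_rot"],3),np.round(s["contact_force"],1),s["opening"])
    im=robot.read_camera(("scene","side")[i])[:,:,::-1]; cv2.imwrite(f"pics/p5{i}.png",im)
a=cv2.imread("pics/p50.png")[90:300,280:480]; b=cv2.imread("pics/p51.png")[90:300,130:330]
cv2.imwrite("pics/p5.png",cv2.resize(np.hstack([a,b]),None,fx=2,fy=2,interpolation=cv2.INTER_CUBIC))
E
```

```text
23.7 [0.5097 0.1871 0.1249] [-3.141e+00 -2.000e-03  3.140e+00] [ 0.3  0.1 -2. ] 0.04363845051755328
23.75 [0.5096 0.1872 0.1247] [-3.141e+00 -2.000e-03  3.140e+00] [-0.7 -0.5 -2.6] 0.04368128752979729
```

View pics/p5.png

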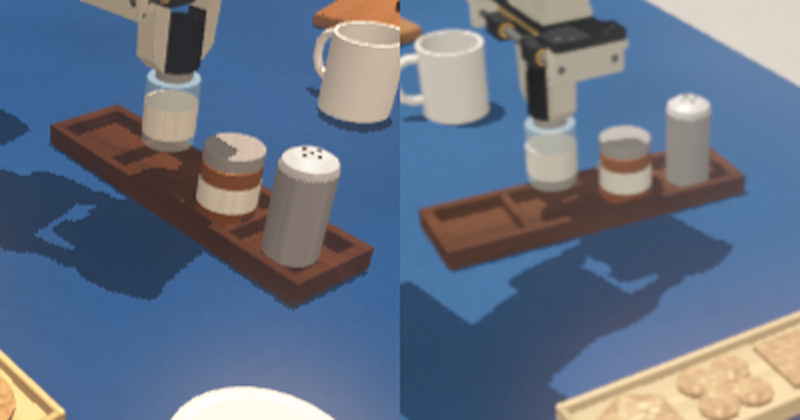

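The grinder hangs upright over the second pocket, and the jar and shaker stand well. I'll lower it: commanded z is about 126 mm and contact is expected near 87 mm.

arm_command([
  [[0,0,0.01],[0,0,0],0.03],
  [[0,0,0.02],[0,0,0],0.03],
  [[0,0,0.028],[0,0,0],0.03],
  [[0,0,0.033],[0,0,0],0.03],
  [[0,0,0.034],[0,0,0],0.03],
])

```text
time: 24.3
tool_pos: [0.5097, 0.188, 0.0914]
tool_rot: [-3.141, -0.001, 3.141]
contact_force: [-0.6, 0.1, -2.6]
opening: 0.0437
grip_force: 20.0
```

arm_command([
  [[0,0,0],[0,0,0],0.03],
  [[0,0,0.001],[0,0,0],0.03],
  [[0,0,0.002],[0,0,0],0.03],
  [[0,0,0.003],[0,0,0],0.03],
  [[0,0,0.003],[0,0,0],0.03],
])

```text
time: 24.8
tool_pos: [0.5101, 0.1881, 0.0892]
tool_rot: [3.142, 0.0, 3.141]
contact_force: [-0.1, 0.9, -1.6]
opening: 0.0433
grip_force: 20.0
```

arm_command([
  [[0,0,0.0005],[0,0,0],0.03],
  [[0,0,0.001],[0,0,0],0.03],
  [[0,0,0.001],[0,0,0],0.03],
  [[0,0,0.001],[0,0,0],0.03],
  [[0,0,0.001],[0,0,0],0.03],
])

```text
time: 25.3
tool_pos: [0.5101, 0.188, 0.0883]
tool_rot: [3.142, 0.0, 3.141]
contact_force: [-0.1, 0.7, -1.4]
opening: 0.0437
grip_force: 20.0
```

arm_command([
  [[0,0,0.0005],[0,0,0],0.03],
  [[0,0,0.001],[0,0,0],0.03],
  [[0,0,0.001],[0,0,0],0.03],
  [[0,0,0.001],[0,0,0],0.03],
  [[0,0,0.001],[0,0,0],0.03],
])

```text
time: 25.8
tool_pos: [0.5101, 0.1881, 0.0872]
tool_rot: [3.141, 0.0, 3.141]
contact_force: [0.0, 0.2, -1.3]
opening: 0.0438
grip_force: 20.0
```

arm_command([
  [[0,0,0.0003],[0,0,0],0.03],
  [[0,0,0.0005],[0,0,0],0.03],
  [[0,0,0.0005],[0,0,0],0.03],
  [[0,0,0.0005],[0,0,0],0.03],
  [[0,0,0.0005],[0,0,0],0.03],
])

```text
time: 26.3
tool_pos: [0.5104, 0.1882, 0.0871]
tool_rot: [3.141, 0.001, 3.141]
contact_force: [-0.8, 0.6, 5.9]
opening: 0.0437
grip_force: 20.0
```

arm_command([
  [[0,0,-0.0005],[0,0,0],0.043],
  [[0,0,-0.0005],[0,0,0],0.05],
  [[0,0,-0.0005],[0,0,0],0.065],
  [[0,0,-0.0005],[0,0,0],0.09],
  [[0,0,-0.0005],[0,0,0],0.09],
])

```text
time: 26.8
tool_pos: [0.51, 0.188, 0.0871]
tool_rot: [3.142, -0.0, 3.141]
contact_force: [0.1, 0.4, -0.7]
opening: 0.069
grip_force: 0.0
```

arm_command([
  [[0,0,-0.005],[0,0,0],0.09],
  [[0,0,-0.035],[0,0,0],0.09],
  [[0,0,-0.08],[0,0,0],0.09],
  [[0,0,-0.12],[0,0,0],0.09],
  [[0,0,-0.145],[0,0,0],0.09],
])

```text
time: 27.3
tool_pos: [0.5109, 0.1882, 0.236]
tool_rot: [3.141, 0.005, 3.141]
contact_force: [0.3, 1.0, -0.6]
opening: 0.09
grip_force: 0.0
```

arm_command([
  [[-0.014,-0.033,0],[0,0,0],0.09],
  [[-0.03,-0.07,0],[0,0,0],0.09],
  [[-0.046,-0.11,0],[0,0,0],0.09],
  [[-0.062,-0.147,0],[0,0,0],0.09],
  [[-0.078,-0.185,0],[0,0,0],0.09],
])

```text
time: 27.8
tool_pos: [0.5883, 0.0015, 0.2327]
tool_rot: [3.141, 0.001, 3.141]
contact_force: [0.4, 0.6, 0.3]
opening: 0.0898
grip_force: 0.0
```

arm_command([
  [[-0.016,-0.038,0],[0,0,0],0.09],
  [[-0.032,-0.076,0],[0,0,0],0.09],
  [[-0.046,-0.11,0],[0,0,0],0.09],
  [[-0.058,-0.135,0],[0,0,0],0.09],
  [[-0.064,-0.15,0],[0,0,0],0.09],
])

```text
time: 28.3
tool_pos: [0.6522, -0.1496, 0.232]
tool_rot: [-3.141, -0.0, 3.139]
contact_force: [-0.2, -0.4, -0.5]
opening: 0.09
grip_force: 0.0
```

```bash
python3 - <<'E'
from h import *
s=robot.observe(); print(s["time"],np.round(s["tool_pos"],4),np.round(s["tool_rot"],3),np.round(s["contact_force"],1),s["opening"])
b=robot.read_camera("side")[90:300,130:410,::-1]; m=robot.camera_model("wrist"); w=robot.read_camera("wrist")[:,:,::-1]
cv2.imwrite("pics/p6.png",np.hstack([cv2.resize(b,(400,300)),cv2.resize(w,(400,300))]))
print(np.round(fish(m,[[.652,-.147,.162]])/1.4))
E
```

```text
28.3 [ 0.6522 -0.1496  0.232 ] [-3.141 -0.     3.139] [-0.2 -0.4 -0.5] 0.08996774127353521
[[204. 157.]]
```

View pics/p6.png

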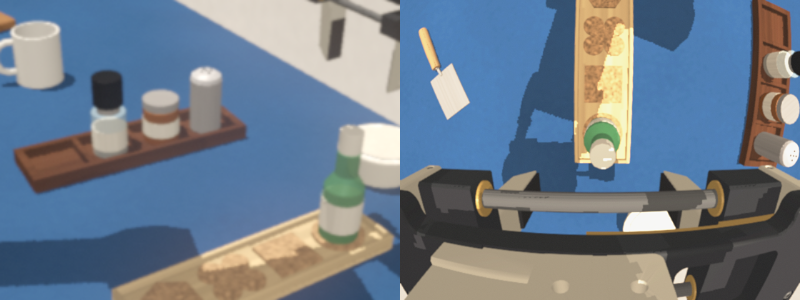

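The grinder, jar and shaker all stand. The bottle cap is at about (203,154), where (204,157) was predicted, so it is within 3 mm. I'll grasp it.

arm_command([
  [[0.001,0,0.025],[0,0,0],0.09],
  [[0.001,0,0.06],[0,0,0],0.09],
  [[0.001,0,0.09],[0,0,0],0.09],
  [[0.001,0,0.11],[0,0,0],0.09],
  [[0.001,0,0.116],[0,0,0],0.09],
])

```text
time: 28.9
tool_pos: [0.6492, -0.1453, 0.1139]
tool_rot: [3.14, -0.004, -3.141]
contact_force: [-0.5, -0.4, -0.4]
opening: 0.09
grip_force: 0.0
```

arm_command([
  [[0,0,0],[0,0,0],0.07],
  [[0,0,0],[0,0,0],0.04],
  [[0,0,0],[0,0,0],0.02],
  [[0,0,0],[0,0,0],0.015],
  [[0,0,0],[0,0,0],0.015],
])

```text
time: 29.4
tool_pos: [0.6511, -0.1471, 0.117]
tool_rot: [-3.141, 0.001, 3.141]
contact_force: [-1.1, -0.3, 0.4]
opening: 0.055
grip_force: 0.0
```

arm_command([
  [[0,0,0],[0,0,0],0.015],
  [[0,0,0],[0,0,0],0.015],
  [[0,0,0],[0,0,0],0.015],
  [[0,0,0],[0,0,0],0.015],
  [[0,0,0],[0,0,0],0.015],
])

```text
time: 29.9
tool_pos: [0.6508, -0.1471, 0.1161]
tool_rot: [3.142, -0.0, 3.141]
contact_force: [-0.2, -1.2, -0.9]
opening: 0.0276
grip_force: 20.0
```

arm_command([
  [[0,0,0],[0,0,0],0.015],
  [[0,0,0],[0,0,0],0.015],
  [[0,0,0],[0,0,0],0.015],
  [[0,0,0],[0,0,0],0.015],
  [[0,0,0],[0,0,0],0.015],
])

```text
time: 30.4
tool_pos: [0.6508, -0.1471, 0.1161]
tool_rot: [3.141, -0.0, 3.141]
contact_force: [-0.4, -1.2, -1.8]
opening: 0.0276
grip_force: 20.0
```

arm_command([
  [[0,0,-0.005],[0,0,0],0.015],
  [[0,0,-0.02],[0,0,0],0.015],
  [[0,0,-0.045],[0,0,0],0.015],
  [[0,0,-0.065],[0,0,0],0.015],
  [[0,0,-0.08],[0,0,0],0.015],
])

```text
time: 30.9
tool_pos: [0.6512, -0.147, 0.1981]
tool_rot: [-3.141, 0.002, 3.141]
contact_force: [1.0, -0.6, -1.8]
opening: 0.0276
grip_force: 20.0
```

arm_command([
  [[0.03,0.015,0],[0,0,0],0.015],
  [[0.065,0.035,0],[0,0,0],0.015],
  [[0.105,0.06,0],[0,0,0],0.015],
  [[0.145,0.085,0],[0,0,0],0.015],
  [[0.18,0.115,0],[0,0,0],0.015],
])

```text
time: 31.4
tool_pos: [0.4688, -0.0312, 0.1964]
tool_rot: [3.141, -0.0, 3.14]
contact_force: [1.0, 1.3, -2.0]
opening: 0.0277
grip_force: 20.0
```

arm_command([
  [[0.02,0.04,0],[0,0,0],0.015],
  [[0.033,0.08,0],[0,0,0],0.015],
  [[0.041,0.12,0],[0,0,0],0.015],
  [[0.041,0.16,0],[0,0,0],0.015],
  [[0.041,0.195,0],[0,0,0],0.015],
])

```text
time: 31.9
tool_pos: [0.4296, 0.165, 0.197]
tool_rot: [3.141, 0.001, 3.141]
contact_force: [1.3, -0.8, -1.9]
opening: 0.0274
grip_force: 20.0
```

arm_command([
  [[0,0.018,0],[0,0,0],0.015],
  [[0,0.03,0.005],[0,0,0],0.015],
  [[0,0.031,0.02],[0,0,0],0.015],
  [[0,0.031,0.035],[0,0,0],0.015],
  [[0,0.031,0.045],[0,0,0],0.015],
])

```text
time: 32.4
tool_pos: [0.4297, 0.1937, 0.1502]
tool_rot: [-3.141, -0.001, 3.141]
contact_force: [-0.9, 0.2, -1.8]
opening: 0.0277
grip_force: 20.0
```

```bash
python3 - <<'E'
from h import *
for i in range(2):
    s=robot.observe(); print(s["time"],np.round(s["tool_pos"],4),np.round(s["tool_rot"],3),np.round(s["contact_force"],1),s["opening"])
    im=robot.read_camera(("scene","side")[i])[:,:,::-1]; cv2.imwrite(f"pics/p7{i}.png",im)
a=cv2.imread("pics/p70.png")[90:300,280:480]; b=cv2.imread("pics/p71.png")[90:300,130:330]
cv2.imwrite("pics/p7.png",cv2.resize(np.hstack([a,b]),None,fx=2,fy=2,interpolation=cv2.INTER_CUBIC))
E
```

```text
32.4 [0.4297 0.1937 0.1502] [-3.141e+00 -1.000e-03  3.141e+00] [-0.9  0.2 -1.8] 0.02774599425047222
32.45 [0.429  0.1935 0.149 ] [-3.141e+00 -3.000e-03  3.140e+00] [-0.4  0.4 -3.8] 0.02787878119797977
```

View pics/p7.png

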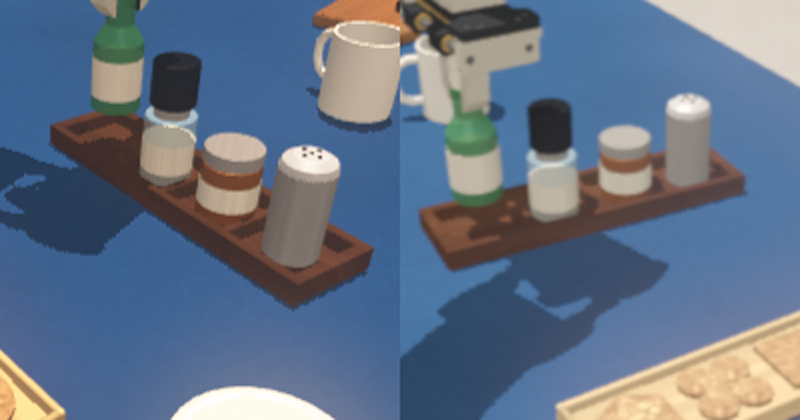

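The bottle hangs upright over the nearest pocket, about 43 mm above its floor. I'll lower it.

arm_command([
  [[0,0,0.012],[0,0,0],0.015],
  [[0,0,0.023],[0,0,0],0.015],
  [[0,0,0.033],[0,0,0],0.015],
  [[0,0,0.038],[0,0,0],0.015],
  [[0,0,0.039],[0,0,0],0.015],
])

```text
time: 33.0
tool_pos: [0.4298, 0.194, 0.1116]
tool_rot: [-3.141, -0.001, 3.141]
contact_force: [-0.4, -0.3, -2.2]
opening: 0.0278
grip_force: 20.0
```

arm_command([
  [[0,0,0],[0,0,0],0.015],
  [[0,0,0.001],[0,0,0],0.015],
  [[0,0,0.002],[0,0,0],0.015],
  [[0,0,0.003],[0,0,0],0.015],
  [[0,0,0.003],[0,0,0],0.015],
])

```text
time: 33.5
tool_pos: [0.4301, 0.1941, 0.1092]
tool_rot: [3.142, -0.0, 3.141]
contact_force: [0.5, 0.7, -2.0]
opening: 0.0278
grip_force: 20.0
```

arm_command([
  [[0,0,0.0005],[0,0,0],0.015],
  [[0,0,0.001],[0,0,0],0.015],
  [[0,0,0.001],[0,0,0],0.015],
  [[0,0,0.001],[0,0,0],0.015],
  [[0,0,0.001],[0,0,0],0.015],
])

```text
time: 34.0
tool_pos: [0.4301, 0.1941, 0.1082]
tool_rot: [3.141, 0.0, 3.141]
contact_force: [-0.4, -0.3, -1.8]
opening: 0.0278
grip_force: 20.0
```

arm_command([
  [[0,0,0.0005],[0,0,0],0.015],
  [[0,0,0.001],[0,0,0],0.015],
  [[0,0,0.001],[0,0,0],0.015],
  [[0,0,0.001],[0,0,0],0.015],
  [[0,0,0.001],[0,0,0],0.015],
])

```text
time: 34.5
tool_pos: [0.4302, 0.1941, 0.1073]
tool_rot: [3.141, 0.0, 3.141]
contact_force: [0.2, -0.1, -0.1]
opening: 0.0278
grip_force: 20.0
```

arm_command([
  [[0,0,0.0003],[0,0,0],0.015],
  [[0,0,0.0005],[0,0,0],0.015],
  [[0,0,0.0005],[0,0,0],0.015],
  [[0,0,0.0005],[0,0,0],0.015],
  [[0,0,0.0005],[0,0,0],0.015],
])

```text
time: 35.0
tool_pos: [0.4305, 0.1942, 0.1072]
tool_rot: [3.141, 0.001, 3.141]
contact_force: [0.4, -0.5, 6.2]
opening: 0.0277
grip_force: 20.0
```

Contact is made. I'll release and go straight up.

arm_command([
  [[0,0,-0.0005],[0,0,0],0.0275],
  [[0,0,-0.0005],[0,0,0],0.035],
  [[0,0,-0.0005],[0,0,0],0.05],
  [[0,0,-0.0005],[0,0,0],0.07],
  [[0,0,-0.0005],[0,0,0],0.07],
])

```text
time: 35.5
tool_pos: [0.43, 0.1941, 0.1071]
tool_rot: [3.142, -0.0, 3.141]
contact_force: [0.3, 0.1, 0.2]
opening: 0.0545
grip_force: 0.0
```

arm_command([
  [[0,0,0],[0,0,0],0.07],
  [[0,0,-0.005],[0,0,0],0.07],
  [[0,0,-0.03],[0,0,0],0.07],
  [[0,0,-0.06],[0,0,0],0.07],
  [[0,0,-0.09],[0,0,0],0.07],
])

```text
time: 36.0
tool_pos: [0.4299, 0.194, 0.1985]
tool_rot: [-3.142, -0.0, 3.141]
contact_force: [0.6, -0.1, -0.2]
opening: 0.0699
grip_force: 0.0
```

arm_command([
  [[0,-0.03,-0.01],[0,0,0],0.07],
  [[0,-0.06,-0.01],[0,0,0],0.07],
  [[0,-0.1,-0.01],[0,0,0],0.07],
  [[0,-0.14,-0.01],[0,0,0],0.07],
  [[0,-0.16,-0.01],[0,0,0],0.07],
])

```text
time: 36.5
tool_pos: [0.4298, 0.0318, 0.2077]
tool_rot: [-3.141, 0.001, 3.139]
contact_force: [-0.2, -0.1, 0.6]
opening: 0.0699
grip_force: 0.0
```

```bash
python3 - <<'E'
from h import *
for i in range(2):
    s=robot.observe(); print(s["time"],np.round(s["tool_pos"],4),np.round(s["contact_force"],1),s["opening"])
    im=robot.read_camera(("scene","side")[i])[:,:,::-1]; cv2.imwrite(f"pics/p8{i}.png",im)
a=cv2.imread("pics/p80.png")[90:300,280:480]; b=cv2.imread("pics/p81.png")[90:300,130:330]
cv2.imwrite("pics/p8.png",cv2.resize(np.hstack([a,b]),None,fx=2,fy=2,interpolation=cv2.INTER_CUBIC))
E
```

```text
36.5 [0.4298 0.0318 0.2077] [-0.2 -0.1  0.6] 0.06991476165977545
36.55 [0.4301 0.0303 0.2077] [ 1.4 -1.2 -0. ] 0.06990079443020944
```

View pics/p8.png

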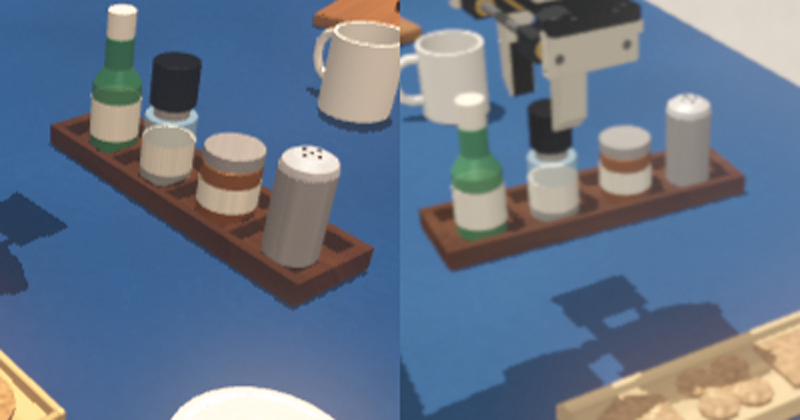

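Both views show all four pieces upright in their pockets, nearest to farthest: bottle, grinder, jar, shaker. The gripper is clear of them, so I'm handing in.

```bash
python3 -c "
from cell import robot
print(robot.hand_in())"
```

```text
the job is handed in; nothing more can be done
None
```

All four seasonings stand upright in the caddy in reverse order (bottle nearest, then grinder, jar, and shaker farthest), and the job was handed in at about 37 s; no verdict was returned.

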